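Index the stop of a jar-labelling jig and bring the jar up to it

TASK

Set up the labelling jig for the black jar lying on its rollers: push the sliding stop along its rail towards the jar until its spring pin drops into the middle one of the three notches, then push the jar along the rollers until its base rests against the stop, leaving the stop clicked in that notch. Push gently with the fingertips only, do not grip or lift anything, and leave everything else where it stands.

Things in the scene. Friction and masses are not known exactly. Their poses are not given: they have to be found in the camera images.
- jig: jar-labelling jig fixed on the table: plywood board 180 (x) x 400 (y) x 10; origin under its centre, at table height. Along its y run an aluminium label table (x -88 to -40, top z 26), two rollers (x -22 and 22, dia 16, axes z 22, y -160 to 160; bearing blocks at the ends, tops z 33), a steel rail (x 42 to 62, top z 34) and a notched index bar (x 73 to 83, top z 34); end caps at y +-190, top z 40
- notch_mid (a point): middle one of three V notches (11 wide, 5.5 deep) across the top of the index bar, at jig x 78, y 62, z 34; the others lie at jig y 82 (first, away from the jar) and 42 (third). Axes as the jig's
- stop (a joint): travel of the sliding stop, m: 0 at the jig's +y end, grows along the jig's -y (towards the jar), to 0.150. Its spring pin is in the first notch at 0.070, middle 0.090, third 0.110. Starts at 0.005 to 0.078, maybe in the first. Slides at 2 to 3 N; within 3 mm of a notch the pin pulls it in, so it jumps off the finger and the force dips; 7 to 8 N pushes it out. Stays where left
- stop_face (a point): point on the jar's axis line where the stop meets the jar: level with the tips of its two rubber bumpers, z 55; jig y = 0.130 minus the joint value; axes as the jig's. From here along the jig's +y: aluminium plate from 3 to 11 (jig x -28 to 70, z 34 to 76), dark carriage on the rail from 3 to 47 (x 34 to 70, z 35 to 59), and at 22, x 78, the pin's black knob (dia 19, top z 79), right above its notch
- stop_back (a point): point on the back of the stop plate (away from the jar, looking along the jig's +y), jig x 5, z 55, 11 mm along +y from stop_face; the bare plate here spans jig x -28 to 34, z 34 to 76: a good place to push along the jig's -y. Axes as the jig's
- jar_mid (a point): centre of the black candle jar lying on the two rollers: dia 62, 80 long, 0.2 to 0.45 kg, axis along the jig's y, 54 mm above the table; base towards the stop. It may turn about its axis. It slides along the rollers at 1 to 4 N
- jar_base (a point): centre of the jar's flat base (the end facing the stop), 40 from the jar's centre along the jig's +y
- jar_lid (a point): centre of the outer face of the jar's wooden lid (the end away from the stop), 40 from the jar's centre along the jig's -y; the lid has dia 59, 14 thick
- tin: small aluminium candle tin, dia 44, 30 high, standing on the jig's label table; origin at the centre of its underside
- wick_bar: flat steel wick-centring bar 12 x 100 x 4 mm lying on the label table, its length along its own y; origin at the centre of its underside
- jar_b: a second black candle jar with wooden lid, dia 62, 80 high, standing upright on the table; origin at the centre of its underside; not part of the job
- dropper: amber dropper bottle with black cap, dia 34, 90 high, standing; origin at the centre of its underside
- kraft_cup: tapered brown paper cup, dia 70 at the top, 105 high, wooden sticks in it up to 160; origin at the centre of its underside
- beaker: open metal mug, dia 72, 85 high, with handle; origin at the centre of its underside
- label_roll: roll of blank paper labels, dia 90, 50 high, standing on its flat side; origin at the centre of its underside
Things that resemble listed ones, but are neither listed nor needed, are in the scene too. Leave any orange look-alike of the part that bears jar_mid alone.

How it is judged:
By the outcome, as a careful person would: the job done as asked, in the order asked, and still so for the second after the job is handed in, with the robot touching nothing.
It also fails if it takes over 64 s, if anything falls off the work surface, if the arm or the gripper's body presses on something with over 40 N, if the wrist force passes 120 N, or if a joint passes its speed limit or range.

ROBOT

A 7-joint arm with a two-finger parallel gripper is mounted at the origin on the work surface. World frame = base frame: x ahead of the robot, y to its left, z up, the work surface at z = 0. Lengths are in m, angles in degrees, forces in N, time in s.
With the tool pointing down it reaches from about 0.35 to 0.9 m from the base axis. Payload 19.9 kg.
Tool frame: the origin (TCP) lies at the very end of the fingers, on their centre line; the grasp point (between the pads) lies 19 mm behind it (robot.grip_depth is the distance from the TCP to the grasp point, in m); x points along the fingers, y is the direction in which the jaws open and shut, and the axes are right-handed (so a half turn about x gives the same grasp; the last joint's range is limited). The gripper opens to 85 mm and grips with 20 to 120 N. Pads are 22 mm wide; open, the fingers measure 114 mm over their backs; the gripper's body (76 mm by 85 mm) begins 54 mm behind the grasp point. The pads swing forward as they close: fully open they stand 13 mm farther back than shut.
Start: joints at [-75.946, 23.915, -0.59, 92.452, 0.269, 63.638, -3.037], TCP at [0.177, 0.599, 0.231] pointing down, gripper open.
Joint ranges: [-161.28, 161.28], [-22.2, 115.67], [-73.04, 71.86], [3.21, 147.25], [-68.34, 248.33], [10.77, 114.83], [-161.83, 161.83]. Speed limits (degrees/s): [108.29, 108.29, 136.94, 136.94, 172.46, 172.46, 172.46].

INTERFACE

Orientations are given as a 3x3 rotation matrix whose columns are the frame's x, y, z axes.
In Python, from rig import robot gives the robot as it stands.
- The arm moves only by the tool send_rows, never from a script. Its argument "plan" is a list that holds one entry, the list of rows, each a list of 7 numbers: the turn, a rotation vector about the tool's x, y, z in units of 6 degrees (1.0 is 6 degrees), then the shift along the tool's x, y, z in units of 40 mm (1.0 is 40 mm), then the gripper command: -1 is fully open, 1 is shut, values between are in proportion. In form: [[[ax, ay, az, dx, dy, dz, hand], ...]]. A call has 1 to 10 rows; each row is the pose to reach, as a shift and turn from the pose commanded when the call began, along the tool's axes at that moment; what a row does not reach only later rows make up. A row lasts 1/10 s, in which the tool goes at most 50 mm and 8.59 degrees, less where a joint would pass 70% of its speed; a pose out of reach is approached as far as the arm can. A call with a gripper value outside its range is refused whole. The fingers move at their own pace and stop on an object; "squeeze" is the grip in N (left out, the last holds). Time passes only in rows, so rows that repeat a pose let the fingers close. It gives the time, the measured TCP pose, the force and the opening at its end, in the units of the state.
- robot.state(): the state, without advancing time (a new reading comes with each control period).
- robot.camera(name): name is "side" or "top"; returns the picture (480x640x3 uint8, red, green, blue); there is no depth.
- robot.camera_model(name): a dict with "mtx" (3x3 intrinsics, pixels), "R" (3x3) and "t" (3): a world point X has camera coordinates R X + t. Camera axes: x right, y down, z forward; pixel columns grow to the right and rows downward; lengths in m; the calibration is good to about 2 mm. A picture is of the moment at which its call begins. camera_model takes no time and is no camera call.
- robot.finish_job(): hands the job in, once; it reports no verdict.
Trained networks look in the newest picture that a camera, given by its name, has taken for a name from the list of things; names that differ only in an ending like _2 or _b are one class to them, and where a whole thing is asked for, a point or a joint stands for the part that bears it (a point fixed in the world has none). Each returns a list of dicts, best first, with "conf" (0 to 1); they miss things now and then, are a little off and sometimes report something else, mostly with a low value. They report only what shows in the picture. A call takes as long as a camera call. They do not tell look-alikes from the thing itself.
- robot.recognise(camera, thing): "centre" ([column, row] in pixels, amid what is visible of it).
The state is a dict: "clock": time; "qpos": joint angles; "dq": joint speeds; "joint_efforts": joint torques, N m; "eef_pos": TCP position; "tcp_rot": TCP orientation; "force": force on the tool from outside, world axes, zero at the start; "wrist_torque": the same for the moment, N m; "grip_width": finger opening in m.
Only numpy, scipy, OpenCV 4.12 (cv2) and the standard library are available. Lean on these libraries where they do the work, as an engineer would, in place of code of your own. Each camera call takes 0.05 s, during which the arm holds its last target. There are 200 camera calls.

## Working session

There is one attempt and no reset: what is moved stays moved. The work goes in short steps, Python scripts to look and compute and a tool call to move; the robot and the scene stay as the last step left them, time stands still between calls to the robot, and variables do not carry over. Pictures are saved under pics/ and viewed, about 8 in all and at most 12, crops included, and the job is handed in when it is done.

Besides the shell and the picture viewer there is one more tool, called by a JSON object that holds its "op" and its "data". send_rows: Moves the arm, as the interface text tells. Its arguments: {"type":"object","properties":{"plan":{"type":"array"},"squeeze":{"type":"number"}},"required":["plan"]}

```bash
mkdir -p pics; ls; python3 - <<'E'
from rig import robot
import cv2,numpy as np
for n in("top","side"):
    im=robot.camera(n); cv2.imwrite(f"pics/{n}0.png",im[:,:,::-1])
    m=robot.camera_model(n); print(n,np.round(m["mtx"],1).tolist(),np.round(m["R"],3).tolist(),np.round(m["t"],3).tolist())
    for t in("jig","notch_mid","stop_face","stop_back","jar_mid","jar_base","jar_lid","tin","stop"):
        print(t,[(np.round(d["centre"]).tolist(),round(d["conf"],2)) for d in robot.recognise(n,t)[:3]])
s=robot.state();print(s["clock"],s["force"],s["tcp_rot"],s["eef_pos"])
E
```

```text
pics
top [[438.3, 0.0, 315.7], [0.0, 438.3, 243.1], [0.0, 0.0, 1.0]] [[0.01, -1.0, 0.012], [-0.98, -0.012, -0.197], [0.197, -0.01, -0.98]] [-0.036, 0.54, 0.957]
jig [([323.0, 258.0], 0.68)]
notch_mid [([317.0, 262.0], 0.78)]
stop_face [([273.0, 252.0], 0.76)]
stop_back [([269.0, 249.0], 0.87)]
jar_mid [([455.0, 358.0], 0.91), ([459.0, 235.0], 0.77), ([386.0, 359.0], 0.75)]
jar_base [([453.0, 357.0], 0.82), ([390.0, 358.0], 0.8), ([368.0, 241.0], 0.78)]
jar_lid [([461.0, 234.0], 0.97), ([367.0, 240.0], 0.94), ([455.0, 362.0], 0.75)]
tin [([312.0, 288.0], 0.86)]
stop [([272.0, 252.0], 0.62)]
side [[592.2, 0.0, 325.4], [0.0, 592.2, 243.5], [0.0, 0.0, 1.0]] [[0.874, -0.486, -0.002], [-0.236, -0.421, -0.876], [0.425, 0.766, -0.483]] [-0.452, 0.171, 1.189]
jig [([340.0, 280.0], 0.61), ([352.0, 293.0], 0.45)]
notch_mid [([338.0, 279.0], 0.65)]
stop_face [([306.0, 236.0], 0.72), ([372.0, 267.0], 0.22), ([340.0, 279.0], 0.21)]
stop_back [([313.0, 235.0], 0.66)]
jar_mid [([302.0, 371.0], 0.98), ([373.0, 274.0], 0.83), ([444.0, 328.0], 0.64)]
jar_base [([302.0, 370.0], 0.77), ([444.0, 332.0], 0.68), ([273.0, 327.0], 0.59)]
jar_lid [([373.0, 270.0], 0.97), ([444.0, 331.0], 0.97), ([269.0, 329.0], 0.72)]
tin [([504.0, 348.0], 0.72), ([297.0, 264.0], 0.54), ([372.0, 270.0], 0.53)]
stop [([310.0, 234.0], 0.8), ([294.0, 264.0], 0.72)]
1.0 [-0.04013273  0.90865395 -0.84855476] [[ 2.48300404e-06  2.82828225e-01  9.59170577e-01]
 [-8.44049535e-05  9.59170573e-01 -2.82828224e-01]
 [-9.99999996e-01 -8.02564843e-05  2.62537276e-05]] [0.17677259 0.59945302 0.23126269]
```

```bash
python3 - <<'E'
import cv2
a=cv2.imread("pics/top0.png")[170:410,190:510];cv2.imwrite("pics/t1.png",cv2.resize(a,None,fx=2.5,fy=2.5,interpolation=2))
a=cv2.imread("pics/side0.png")[170:410,190:510];cv2.imwrite("pics/s1.png",cv2.resize(a,None,fx=2.5,fy=2.5,interpolation=2))
E
```

```text
(no output)
```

View pics/t1.png

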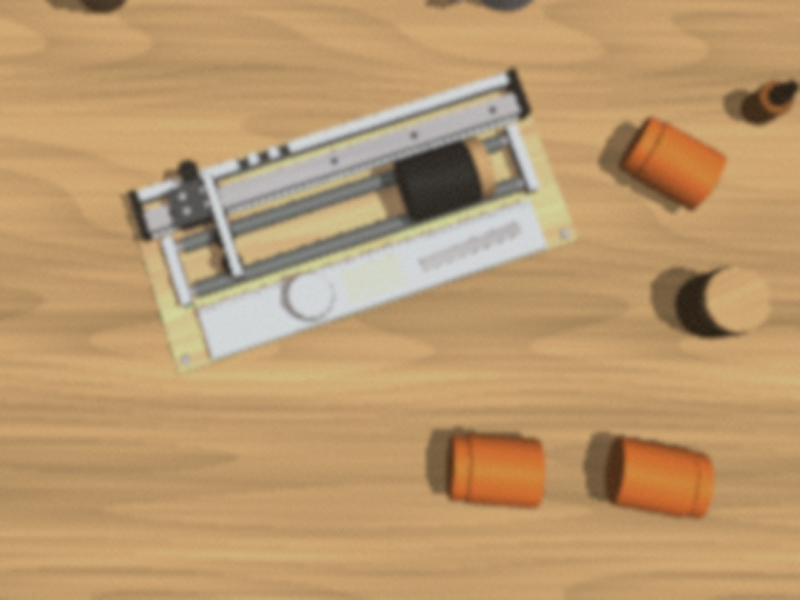

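View pics/s1.png

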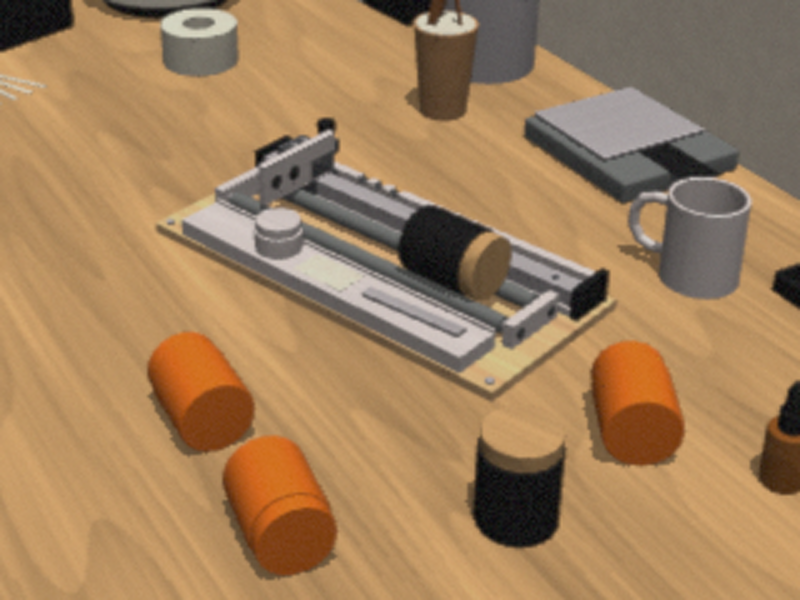

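The top view shows the jig turned about 17°. The stop is near its left (+y) end, with the knob at crop (188,170). The three dark notches are around crop (243–283,161–149), and the jar is at crop (440,180) with its lid to the right. The side view agrees. Next I fit the jig pose from board corners and notches.

```bash
cat >h.py <<'E'
from rig import robot
import cv2,numpy as np
from scipy.optimize import least_squares
M={n:robot.camera_model(n) for n in("top","side")}
def proj(n,X):
    m=M[n];c=np.asarray(X)@np.array(m["R"]).T+m["t"];p=c@np.array(m["mtx"]).T;return p[...,:2]/p[...,2:]
def j2w(q,P):
    P=np.atleast_2d(P)/1000.;c,s=np.cos(q[2]),np.sin(q[2])
    return np.c_[q[0]+c*P[:,0]-s*P[:,1],q[1]+s*P[:,0]+c*P[:,1],P[:,2]]
def loc(obs):  # world point from several views
    f=lambda X:np.concatenate([proj(n,X)-p for n,p in obs]);r=least_squares(f,[.5,0,.05]);return r.x,np.abs(r.fun).max()
E
cat >fit.py <<'E'
from h import *
o=np.array([190,170])
T=[((180,372),(-90,200,10)),((577,238),(-90,-200,10)),((243,161),(78,82,34)),((263,155),(78,62,34)),((283,149),(78,42,34))]
S=[((158,228),(-90,200,10)),((492,393),(-90,-200,10)),((614,300),(90,-200,10))]
f=lambda q:np.concatenate([(proj(n,j2w(q,p))[0]-(np.array(u)/2.5+o)) for n,L in(("top",T),("side",S)) for u,p in L])
r=least_squares(f,[.5,0,.2],loss="soft_l1");q=r.x
print(q,np.degrees(q[2]));print(np.round(f(q).reshape(-1,2),1).tolist())
np.save("q.npy",q)
# stop: knob top centre z79 jig x 78 ; s from knob pixel
def inv(n,u,z):
    f=lambda a:proj(n,j2w(q,[a[0],a[1],z]))[0]-(np.array(u)/2.5+o)
    return np.round(least_squares(f,[0,0]).x,1)
print("knob",inv("top",(188,167),79),inv("side",(326,124),79))
print("plate top far/near",inv("top",(207,170),76),inv("top",(235,272),76))
print("lid end/base, z54 sides",inv("top",(490,163),54),inv("top",(397,190),54))
print("tin",inv("top",(309,296),56))
im={n:cv2.imread(f"pics/{n}0.png")[170:410,190:510] for n in M}
for n in M:
    a=cv2.resize(im[n],None,fx=2.5,fy=2.5,interpolation=2)
    def L(P): 
        p=((proj(n,j2w(q,P))-o)*2.5*8).astype(int);cv2.polylines(a,[p],True,(0,0,255),1,cv2.LINE_AA,3)
    L([(-90,-200,10),(90,-200,10),(90,200,10),(-90,200,10)]);L([(73,-190,34),(83,-190,34),(83,190,34),(73,190,34)])
    L([(42,-190,34),(62,-190,34),(62,190,34),(42,190,34)])
    for y in(42,62,82):L([(73,y,34),(83,y,34)])
    cv2.imwrite(f"pics/{n}_ov.png",a)
b=np.vstack([cv2.imread("pics/top_ov.png")[40:390,100:620],cv2.imread("pics/side_ov.png")[100:400,130:650]])
cv2.imwrite("pics/ov.png",cv2.resize(b,None,fx=.92,fy=.92))
E
python3 fit.py
```

```text
[ 0.51780918 -0.0666157   0.33456323] 19.16906098858183
[[-0.2, 0.4], [1.0, 0.0], [0.3, -0.0], [0.3, -0.2], [0.4, -0.4], [-1.9, -2.2], [-0.2, -0.8], [0.2, -0.8]]
knob [ 78.3 132.2] [ 72.6 124.4]
plate top far/near [ 70.9 116.8] [-25.2 121.1]
lid end/base, z54 sides [  -0.6 -133.7] [  2.6 -43.3]
tin [-64.4  64.8]
```

View pics/ov.png

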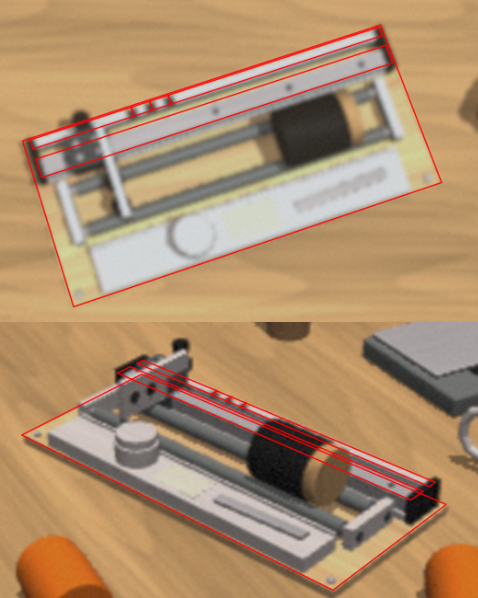

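Overlay fits the board, rail and notches well. The stop is at about 0.02 and the lid at jig y ≈ −134. Now the moves to get behind the stop plate.

```bash
cat >mv.py <<'E'
from h import *
from scipy.spatial.transform import Rotation as Ro
import sys
q=np.load("q.npy");c,s=np.cos(q[2]),np.sin(q[2])
R=np.array([[0,c,s],[0,s,-c],[-1,0,0.]])  # x down, y=jig x, z=-jig y
def go(P):
    st=robot.state();R0=np.array(st["tcp_rot"]);X=j2w(q,P)[0]
    return np.round(np.degrees(Ro.from_matrix(R0.T@R).as_rotvec())/6,2),np.round(R0.T@(X-st["eef_pos"])/.04,2)
def jig():
    st=robot.state();d=np.array(st["eef_pos"])-[q[0],q[1],0];f=st["force"]
    return np.round([c*d[0]+s*d[1],-s*d[0]+c*d[1],d[2]],4)*1e3,np.round([c*f[0]+s*f[1],-s*f[0]+c*f[1],f[2]],2),st["clock"]
if __name__=="__main__":
    print(jig())
    for a in sys.argv[1:]:print(a,*[v.tolist() for v in go([float(v) for v in a.split(",")])])
E
python3 mv.py 5,155,160 5,155,47
```

```text
(array([-103.4,  741.1,  231.3]), array([ 0.26,  0.87, -0.85]), 1.0)
5,155,160 [9.07, 0.0, 0.0] [1.78, -10.34, 10.73]
5,155,47 [9.07, 0.0, 0.0] [4.61, -10.34, 10.73]
```

{"op": "send_rows", "data": {"plan": [[[9.07,0,0,0.9,-10.34,10.73,1],[9.07,0,0,0.9,-10.34,10.73,1],[9.07,0,0,0.9,-10.34,10.73,1],[9.07,0,0,0.9,-10.34,10.73,1],[9.07,0,0,0.9,-10.34,10.73,1],[9.07,0,0,0.9,-10.34,10.73,1],[9.07,0,0,0.9,-10.34,10.73,1],[9.07,0,0,0.9,-10.34,10.73,1],[9.07,0,0,0.9,-10.34,10.73,1],[9.07,0,0,0.9,-10.34,10.73,1]]]}}

```text
clock: 2.0
eef_pos: [0.4242, 0.1638, 0.2014]
tcp_rot: [[0.001, 0.945, 0.328], [0.001, 0.328, -0.945], [-1.0, 0.001, -0.0]]
force: [0.8, 0.6, 0.5]
grip_width: 0.0002
```

{"op": "send_rows", "data": {"plan": [[[0,0,0,0,0,0,1]]]}}

```text
clock: 2.1
eef_pos: [0.4258, 0.1603, 0.2013]
tcp_rot: [[0.001, 0.947, 0.321], [-0.001, 0.321, -0.947], [-1.0, 0.001, 0.001]]
force: [-0.8, 1.0, -0.8]
grip_width: 0.0002
```

```bash
python3 mv.py 5,155,120 5,155,47
```

```text
(array([-12.4, 244.5, 201.3]), array([-0.39,  1.21, -0.77]), 2.1)
5,155,120 [-0.08, 0.01, -0.01] [2.04, 0.45, 2.23]
5,155,47 [-0.08, 0.01, -0.01] [3.86, 0.45, 2.23]
```

{"op": "send_rows", "data": {"plan": [[[0,0,0,1,0.45,2.2,1],[0,0,0,2,0.45,2.2,1],[0,0,0,2.4,0.45,2.2,1],[0,0,0,2.4,0.45,2.2,1],[0,0,0,2.4,0.45,2.2,1]]]}}

```text
clock: 2.6
eef_pos: [0.4692, 0.0886, 0.1054]
tcp_rot: [[-0.001, 0.945, 0.328], [-0.001, 0.328, -0.945], [-1.0, -0.001, 0.0]]
force: [0.2, 1.2, -0.1]
grip_width: -0.0002
```

```bash
python3 mv.py 5,155,47; python3 - <<'E'
from h import *
a=robot.camera("top")[190:330,220:420,::-1];b=robot.camera("side")[190:330,240:440,::-1]
cv2.imwrite("pics/p2.png",cv2.resize(np.hstack([a,b]),None,fx=2,fy=2,interpolation=2))
E
```

```text
(array([  5.1, 162.6, 105.4]), array([ 0.57,  1.07, -0.15]), 2.6)
5,155,47 [-0.01, 0.0, 0.01] [1.46, -0.0, 0.19]
```

View pics/p2.png

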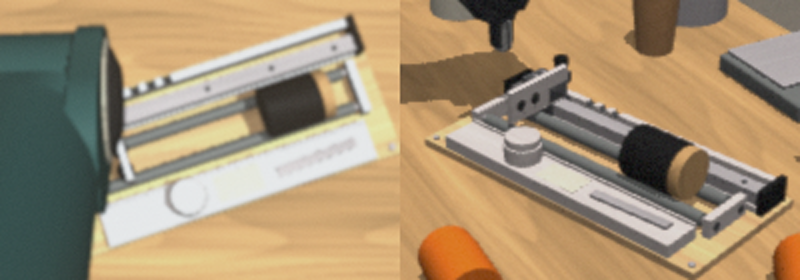

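Descend behind the plate, clear of it.

{"op": "send_rows", "data": {"plan": [[[0,0,0,0.7,0,0.1,1],[0,0,0,1.2,0,0.15,1],[0,0,0,1.4,0,0.2,1],[0,0,0,1.4,0,0.2,1],[0,0,0,1.4,0,0.2,1]]]}}

```text
clock: 3.2
eef_pos: [0.4726, 0.0814, 0.0504]
tcp_rot: [[0.001, 0.944, 0.329], [0.001, 0.329, -0.945], [-1.0, 0.002, -0.0]]
force: [1.0, 0.7, -0.0]
grip_width: -0.0
```

```bash
python3 mv.py 5,135,47
```

```text
(array([  5.9, 154.6,  50.4]), array([ 1.18,  0.38, -0.03]), 3.2)
5,135,47 [0.0, -0.0, -0.01] [0.08, -0.02, 0.49]
```

{"op": "send_rows", "data": {"plan": [[[0,0,0,0,0,0.1,1],[0,0,0,0,0,0.2,1],[0,0,0,0,0,0.3,1],[0,0,0,0,0,0.4,1],[0,0,0,0,0,0.5,1],[0,0,0,0,0,0.6,1],[0,0,0,0,0,0.7,1],[0,0,0,0,0,0.8,1]]]}}

```text
clock: 4.0
eef_pos: [0.4826, 0.0503, 0.0492]
tcp_rot: [[-0.0, 0.945, 0.328], [-0.0, 0.328, -0.945], [-1.0, -0.0, 0.0]]
force: [-0.4, 4.3, 2.4]
grip_width: 0.0001
```

```bash
python3 mv.py
```

```text
(array([  5.2, 122. ,  49.2]), array([1.07, 4.2 , 2.38]), 4.0)
```

{"op": "send_rows", "data": {"plan": [[[0,0,0,0,0,0.1,1],[0,0,0,0,0,0.2,1],[0,0,0,0,0,0.3,1],[0,0,0,0,0,0.4,1],[0,0,0,0,0,0.5,1],[0,0,0,0,0,0.6,1],[0,0,0,0,0,0.65,1]]]}}

```text
clock: 4.7
eef_pos: [0.4912, 0.0252, 0.0491]
tcp_rot: [[0.0, 0.945, 0.327], [-0.001, 0.327, -0.945], [-1.0, -0.0, 0.001]]
force: [0.3, 1.2, -0.1]
grip_width: -0.0001
```

```bash
python3 mv.py;  python3 - <<'E'
from h import *
a=robot.camera("top")[190:330,220:420,::-1];b=robot.camera("side")[190:330,240:440,::-1]
cv2.imwrite("pics/p3.png",cv2.resize(np.hstack([a,b]),None,fx=2,fy=2,interpolation=2))
E
```

```text
(array([ 5. , 95.5, 49.1]), array([ 0.67,  1.01, -0.09]), 4.7)
```

View pics/p3.png

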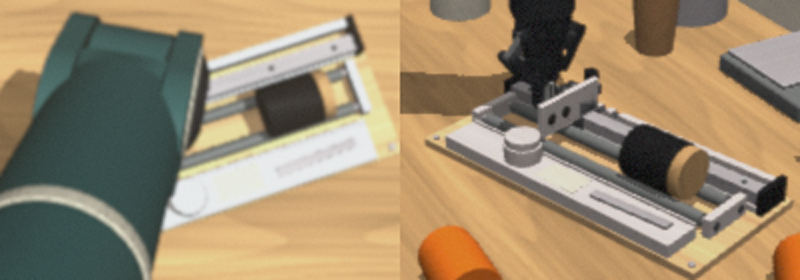

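```bash
cat >knob.py <<'E'
from h import *
q=np.load("q.npy")
im0=cv2.imread("pics/side0.png");im=robot.camera("side")[:,:,::-1].copy()
t=im0[212:236,312:330]   # knob & plate end at start
r=cv2.matchTemplate(im[200:300,300:420],t,cv2.TM_CCOEFF_NORMED);_,v,_,l=cv2.minMaxLoc(r)
y,x=l[1],l[0]
def sub(a,b,c):return .5*(a-c)/(a-2*b+c)
try:dx=sub(r[y,x-1],r[y,x],r[y,x+1]);dy=sub(r[y-1,x],r[y,x],r[y+1,x])
except Exception:dx=dy=0
d=np.array([300+x+dx-312,200+y+dy-212])
K=lambda Y:proj("side",j2w(q,[78,Y,70]))[0]
f=lambda Y:K(Y[0])-K(130)-d
s=least_squares(f,[110]);print("match",round(v,2),"moved mm",130-s.x[0],"res",s.fun)
E
python3 knob.py; python3 mv.py
```

```text
match 0.93 moved mm 50.71054962735232 res [ 0.27343258 -0.6786432 ]
(array([ 4.9, 95.8, 49.1]), array([ 0.08,  0.71, -0.41]), 4.85)
```

{"op": "send_rows", "data": {"plan": [[[0,0,0,0,0,0.05,1],[0,0,0,0,0,0.1,1],[0,0,0,0,0,0.1,1]]]}}

```text
clock: 5.15
eef_pos: [0.4923, 0.0223, 0.0491]
tcp_rot: [[-0.0, 0.945, 0.328], [0.0, 0.328, -0.945], [-1.0, -0.0, -0.0]]
force: [0.5, 1.6, 0.0]
grip_width: -0.0002
```

```bash
python3 mv.py; python3 knob.py
```

```text
(array([ 5.1, 92.4, 49.1]), array([1.  , 1.32, 0.  ]), 5.15)
match 0.93 moved mm 51.00514739273302 res [ 0.17315607 -0.42976297]
```

{"op": "send_rows", "data": {"plan": [[[0,0,0,0,0,0.03,1],[0,0,0,0,0,0.06,1],[0,0,0,0,0,0.06,1]]]}}

```text
clock: 5.5
eef_pos: [0.4928, 0.0207, 0.0491]
tcp_rot: [[-0.001, 0.944, 0.329], [0.001, 0.329, -0.944], [-1.0, -0.001, -0.001]]
force: [-2.6, 7.0, 0.6]
grip_width: -0.0004
```

{"op": "send_rows", "data": {"plan": [[[0,0,0,0,0,0.03,1],[0,0,0,0,0,0.06,1],[0,0,0,0,0,0.06,1]]]}}

```text
clock: 5.8
eef_pos: [0.4937, 0.018, 0.0491]
tcp_rot: [[-0.0, 0.945, 0.328], [0.0, 0.328, -0.945], [-1.0, -0.0, -0.0]]
force: [-2.4, 3.9, 0.8]
grip_width: 0.0001
```

```bash
python3 mv.py; python3 knob.py
```

```text
(array([ 5. , 87.9, 49.1]), array([-0.97,  4.5 ,  0.76]), 5.8)
match 0.96 moved mm 55.92481975444895 res [ 0.0724149 -0.1797294]
```

{"op": "send_rows", "data": {"plan": [[[0,0,0,0,0,0.04,1],[0,0,0,0,0,0.08,1],[0,0,0,0,0,0.12,1],[0,0,0,0,0,0.16,1],[0,0,0,0,0,0.2,1],[0,0,0,0,0,0.2,1]]]}}

```text
clock: 6.45
eef_pos: [0.4967, 0.0097, 0.0492]
tcp_rot: [[0.0, 0.945, 0.328], [-0.0, 0.328, -0.945], [-1.0, 0.0, 0.0]]
force: [-1.5, 1.6, -1.2]
grip_width: 0.0001
```

```bash
python3 mv.py; python3 knob.py
```

```text
(array([ 5.1, 79.1, 49.2]), array([-0.86,  1.98, -1.17]), 6.45)
match 0.93 moved mm 65.20247944690423 res [ 0.08682686 -0.21549916]
```

{"op": "send_rows", "data": {"plan": [[[0,0,0,0,0,0.02,1],[0,0,0,0,0,0.04,1],[0,0,0,0,0,0.05,1]]]}}

```text
clock: 6.8
eef_pos: [0.4973, 0.0081, 0.0492]
tcp_rot: [[0.0, 0.945, 0.328], [-0.0, 0.328, -0.945], [-1.0, 0.0, 0.0]]
force: [-1.7, 1.4, -0.5]
grip_width: 0.0002
```

```bash
python3 mv.py; python3 knob.py
```

```text
(array([ 5.2, 77.4, 49.2]), array([-1.17,  1.86, -0.47]), 6.8)
match 0.9 moved mm 66.13679034758565 res [ 0.20295782 -0.50372948]
```

{"op": "send_rows", "data": {"plan": [[[0,0,0,0,0,0.02,1],[0,0,0,0,0,0.03,1],[0,0,0,0,0,0.03,1]]]}}

```text
clock: 7.15
eef_pos: [0.4979, 0.0069, 0.0493]
tcp_rot: [[0.001, 0.945, 0.328], [-0.0, 0.328, -0.945], [-1.0, 0.0, 0.0]]
force: [0.2, -0.7, 0.2]
grip_width: -0.0002
```

```bash
python3 mv.py; python3 knob.py
```

```text
(array([ 5.3, 76. , 49.3]), array([-0.05, -0.68,  0.18]), 7.15)
match 0.94 moved mm 70.02900355895649 res [ 0.1393047  -0.34574592]
```

{"op": "send_rows", "data": {"plan": [[[0,0,0,0,0,-0.2,1],[0,0,0,0,0,-0.4,1],[0,0,0,-0.6,0,-0.4,1],[0,0,0,-1.5,0,-0.4,1],[0,0,0,-2.4,0,0,1],[0,0,0,-2.6,0,1,1],[0,0,0,-2.6,-0.1,2.2,1],[0,0,0,-2.6,-0.1,3.4,1],[0,0,0,-2.6,-0.1,4.6,1],[0,0,0,-2.6,-0.1,5.8,1]]]}}

```text
clock: 8.2
eef_pos: [0.5705, -0.214, 0.1532]
tcp_rot: [[0.0, 0.944, 0.329], [0.0, 0.329, -0.944], [-1.0, 0.0, -0.0]]
force: [0.1, 1.5, 0.0]
grip_width: 0.0001
```

```bash
python3 mv.py 0,-180,110 0,-180,48
```

```text
(array([   1.4, -156.5,  153.2]), array([0.64, 1.41, 0.03]), 8.2)
0,-180,110 [0.01, -0.0, -0.0] [1.08, -0.03, 0.59]
0,-180,48 [0.01, -0.0, -0.0] [2.63, -0.04, 0.59]
```

{"op": "send_rows", "data": {"plan": [[[0,0,0,0,0,0.5,1],[0,0,0,0.5,0,0.55,1],[0,0,0,1.1,0,0.55,1],[0,0,0,1.1,0,0.55,1]]]}}

```text
clock: 8.6
eef_pos: [0.5758, -0.2327, 0.1064]
tcp_rot: [[-0.004, 0.945, 0.328], [0.001, 0.328, -0.945], [-1.0, -0.004, -0.003]]
force: [0.0, 0.1, 0.3]
grip_width: 0.0002
```

```bash
python3 mv.py 0,-180,48; python3 knob.py;  python3 - <<'E'
from h import *
a=robot.camera("top")[190:330,220:420,::-1];b=robot.camera("side")[190:330,240:440,::-1]
cv2.imwrite("pics/p4.png",cv2.resize(np.hstack([a,b]),None,fx=2,fy=2,interpolation=2))
E
```

```text
(array([   0.2, -175.9,  106.4]), array([0.06, 0.09, 0.35]), 8.6)
0,-180,48 [0.0, -0.03, 0.03] [1.46, -0.0, 0.11]
match 0.86 moved mm 70.99378520464904 res [ 0.21035787 -0.52209572]
```

View pics/p4.png

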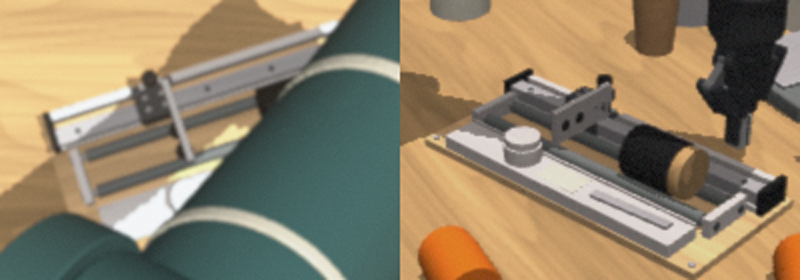

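```bash
python3 - <<'E'
from h import *
q=np.load("q.npy")
im=cv2.cvtColor(robot.camera("top"),cv2.COLOR_RGB2GRAY).astype(int)
for Y in(42,62,82):print(Y,proj("top",j2w(q,[78,Y,79]))[0],proj("top",j2w(q,[78,Y,34]))[0])
print(im[220:240:2,284:306])
E
```

```text
42 [303.27412441 224.6263836 ] [303.57152785 229.15552861]
62 [294.88269589 227.33829291] [295.53773015 231.75847153]
82 [286.46617387 230.05831185] [287.48093254 234.36886641]
[[215 213 208 206 203 201 201 201 200 201 202 203 204 200 201 201 203 196
  181 152 131 128]
 [213 211 209 208 206 203 202 201 200 198 197 196 196 198 198 195 190 174
  150 131 124 125]
 [213 213 212 213 212 212 211 202 186 172 163 160 170 184 184 164 142 128
  123 123 121 124]
 [215 214 216 214 215 211 192 154 111  79  67  70  90 117 132 137 137 135
  132 130 136 147]
 [190 189 190 190 190 178 135  90  68  63  65  62  66  72 102 133 143 130
  121 114 116 144]
 [148 139 138 139 141 137 121  90  68  63  68  64  62  62  95 133 152 163
  166 158 125 108]
 [158 143 136 130 132 150 155 129  89  64  59  56  59  62  76  90 115 149
  171 173 151 122]
 [210 157 112  91  92 119 138 131 102  77  71  70  71  73  75  82  98 125
  158 175 169 154]
 [225 165 109  86  85  83  85  84  79  80  75  76  75  73  86 106 120 126
  142 165 178 167]
 [147 116  95  82  77  75  87 105 114 106  86  77  72  76  75  80  85  86
  106 143 169 173]]
```

{"op": "send_rows", "data": {"plan": [[[0,0,0,0.5,0,0.05,1],[0,0,0,1.0,0,0.05,1],[0,0,0,1.4,0,0.05,1],[0,0,0,1.45,0,0.05,1]]]}}

```text
clock: 9.2
eef_pos: [0.5773, -0.2355, 0.0501]
tcp_rot: [[-0.001, 0.945, 0.328], [0.0, 0.328, -0.945], [-1.0, -0.001, -0.001]]
force: [-0.1, -0.1, -0.8]
grip_width: -0.0001
```

```bash
python3 mv.py 0,-150,48; python3 - <<'E'
from h import *
b=robot.camera("side")[220:310,330:450,::-1]
cv2.imwrite("pics/p5.png",cv2.resize(b,None,fx=5,fy=5,interpolation=2))
E
```

```text
(array([   0.7, -179.1,   50.1]), array([-0.18, -0.09, -0.81]), 9.2)
0,-150,48 [-0.0, -0.01, 0.01] [0.05, -0.02, -0.73]
```

View pics/p5.png

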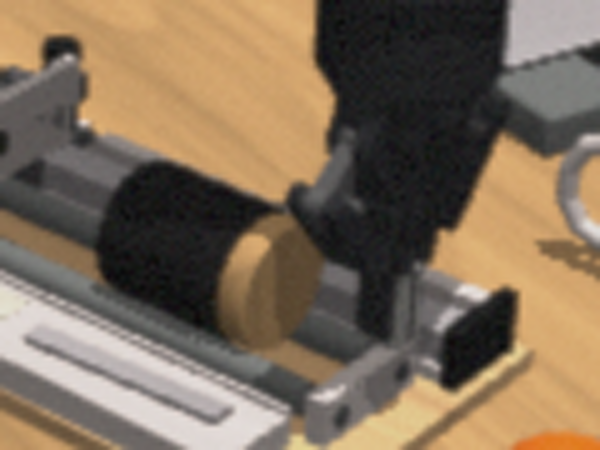

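The knob sits right over the middle notch: top-view column about 295 against 294.9 predicted. The fingers are down beside the lid, behind it and clear of the bearing blocks. Pushing the jar now.

{"op": "send_rows", "data": {"plan": [[[0,0,0,0,0,-0.1,1],[0,0,0,0,0,-0.2,1],[0,0,0,0,0,-0.3,1],[0,0,0,0,0,-0.4,1],[0,0,0,0,0,-0.45,1],[0,0,0,0,0,-0.5,1],[0,0,0,0,0,-0.55,1],[0,0,0,0,0,-0.6,1]]]}}

```text
clock: 10.05
eef_pos: [0.5699, -0.2133, 0.0512]
tcp_rot: [[0.0, 0.945, 0.328], [-0.0, 0.328, -0.945], [-1.0, -0.0, 0.0]]
force: [0.1, -0.4, -0.7]
grip_width: 0.0
```

{"op": "send_rows", "data": {"plan": [[[0,0,0,0,0,-0.05,1],[0,0,0,0,0,-0.1,1],[0,0,0,0,0,-0.15,1],[0,0,0,0,0,-0.2,1],[0,0,0,0,0,-0.25,1],[0,0,0,0,0,-0.3,1],[0,0,0,0,0,-0.35,1],[0,0,0,0,0,-0.4,1]]]}}

```text
clock: 10.85
eef_pos: [0.5646, -0.1981, 0.0512]
tcp_rot: [[0.0, 0.945, 0.328], [-0.0, 0.328, -0.945], [-1.0, -0.0, 0.0]]
force: [0.4, -0.5, -0.9]
grip_width: 0.0
```

```bash
python3 mv.py; python3 knob.py; python3 - <<'E'
from h import *
a=robot.camera("top")[190:330,220:420,::-1];b=robot.camera("side")[190:330,240:440,::-1]
cv2.imwrite("pics/p6.png",cv2.resize(np.hstack([a,b]),None,fx=2,fy=2,interpolation=2))
E
```

```text
(array([   1.1, -139.5,   51.2]), array([ 0.16, -0.63, -0.94]), 10.85)
match 0.88 moved mm 71.01752191011377 res [ 0.20316006 -0.50423128]
```

View pics/p6.png

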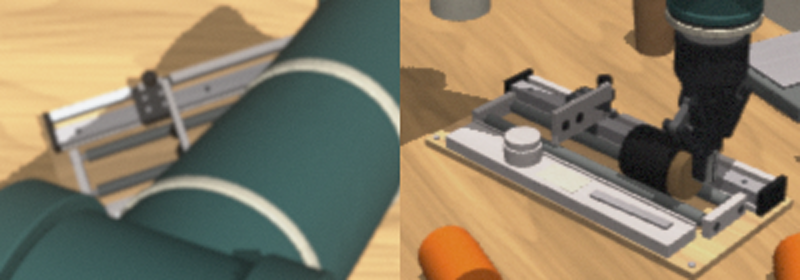

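Fingers are just short of the lid, so I continue slowly.

{"op": "send_rows", "data": {"plan": [[[0,0,0,0,0,-0.05,1],[0,0,0,0,0,-0.1,1],[0,0,0,0,0,-0.15,1],[0,0,0,0,0,-0.2,1],[0,0,0,0,0,-0.25,1]]]}}

```text
clock: 11.5
eef_pos: [0.5615, -0.1888, 0.0513]
tcp_rot: [[0.0, 0.945, 0.328], [-0.0, 0.328, -0.945], [-1.0, 0.0, 0.0]]
force: [1.5, -2.8, 3.0]
grip_width: 0.0003
```

{"op": "send_rows", "data": {"plan": [[[0,0,0,0,0,-0.05,1],[0,0,0,0,0,-0.1,1],[0,0,0,0,0,-0.15,1],[0,0,0,0,0,-0.2,1],[0,0,0,0,0,-0.25,1]]]}}

```text
clock: 12.0
eef_pos: [0.5582, -0.1793, 0.0513]
tcp_rot: [[0.0, 0.945, 0.328], [-0.0, 0.328, -0.945], [-1.0, 0.0, 0.0]]
force: [1.7, -4.2, 3.1]
grip_width: -0.0002
```

```bash
python3 mv.py
```

```text
(array([   1.1, -119.6,   51.3]), array([ 0.24, -4.51,  3.14]), 12.0)
```

{"op": "send_rows", "data": {"plan": [[[0,0,0,0,0,-0.06,1],[0,0,0,0,0,-0.12,1],[0,0,0,0,0,-0.18,1],[0,0,0,0,0,-0.24,1],[0,0,0,0,0,-0.3,1],[0,0,0,0,0,-0.36,1],[0,0,0,0,0,-0.42,1],[0,0,0,0,0,-0.48,1],[0,0,0,0,0,-0.54,1],[0,0,0,0,0,-0.6,1]]]}}

```text
clock: 13.0
eef_pos: [0.5502, -0.1565, 0.0512]
tcp_rot: [[0.0, 0.945, 0.328], [-0.0, 0.328, -0.945], [-1.0, 0.0, 0.0]]
force: [2.8, -3.2, 2.3]
grip_width: -0.0001
```

{"op": "send_rows", "data": {"plan": [[[0,0,0,0,0,-0.06,1],[0,0,0,0,0,-0.12,1],[0,0,0,0,0,-0.18,1],[0,0,0,0,0,-0.24,1],[0,0,0,0,0,-0.3,1],[0,0,0,0,0,-0.36,1],[0,0,0,0,0,-0.4,1],[0,0,0,0,0,-0.44,1]]]}}

```text
clock: 13.8
eef_pos: [0.5445, -0.1399, 0.0512]
tcp_rot: [[0.0, 0.945, 0.328], [-0.0, 0.328, -0.945], [-1.0, 0.0, 0.0]]
force: [3.5, -4.3, 3.1]
grip_width: -0.0002
```

```bash
python3 mv.py; python3 knob.py; python3 - <<'E'
from h import *
b=robot.camera("side")[200:300,300:420,::-1]
cv2.imwrite("pics/p7.png",cv2.resize(b,None,fx=5,fy=5,interpolation=2))
E
```

```text
(array([  1.1, -78. ,  51.2]), array([ 1.86, -5.24,  3.08]), 13.8)
match 0.75 moved mm 70.50695020208538 res [ 0.16757914 -0.41592137]
```

View pics/p7.png

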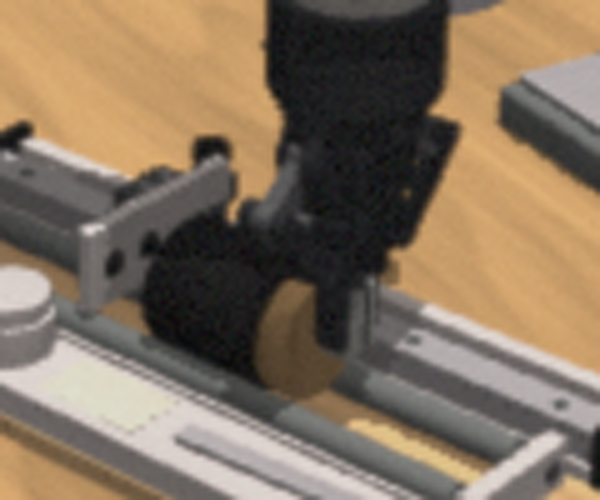

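{"op": "send_rows", "data": {"plan": [[[0,0,0,0,0,-0.04,1],[0,0,0,0,0,-0.08,1],[0,0,0,0,0,-0.12,1],[0,0,0,0,0,-0.16,1],[0,0,0,0,0,-0.2,1],[0,0,0,0,0,-0.24,1]]]}}

```text
clock: 14.5
eef_pos: [0.5412, -0.1308, 0.0511]
tcp_rot: [[-0.0, 0.945, 0.328], [-0.0, 0.328, -0.945], [-1.0, -0.0, -0.0]]
force: [1.5, -2.8, -0.1]
grip_width: -0.0
```

{"op": "send_rows", "data": {"plan": [[[0,0,0,0,0,-0.03,1],[0,0,0,0,0,-0.06,1],[0,0,0,0,0,-0.09,1],[0,0,0,0,0,-0.12,1]]]}}

```text
clock: 14.9
eef_pos: [0.5397, -0.1264, 0.0512]
tcp_rot: [[-0.0, 0.945, 0.328], [-0.0, 0.328, -0.945], [-1.0, -0.0, 0.0]]
force: [2.3, -3.4, -0.1]
grip_width: -0.0
```

```bash
python3 mv.py; python3 knob.py; python3 - <<'E'
from h import *
b=robot.camera("side")[200:300,300:420,::-1]
cv2.imwrite("pics/p8.png",cv2.resize(b,None,fx=5,fy=5,interpolation=2))
E
```

```text
(array([  1. , -63.6,  51.2]), array([ 1.01, -3.95, -0.14]), 14.9)
match 0.64 moved mm 69.42915637440403 res [ 0.40037087 -0.99369695]
```

View pics/p8.png

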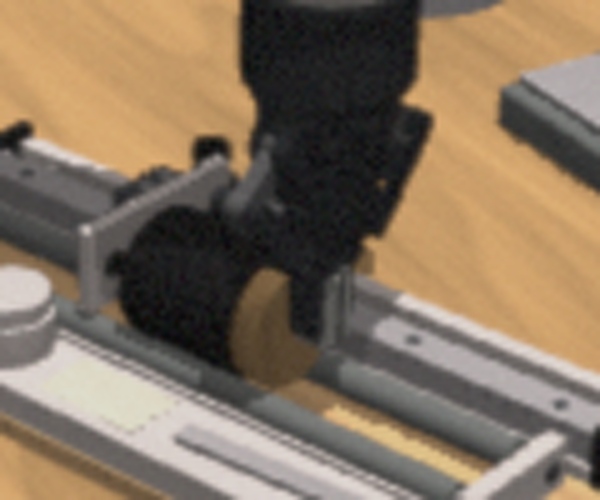

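{"op": "send_rows", "data": {"plan": [[[0,0,0,0,0,-0.025,1],[0,0,0,0,0,-0.05,1],[0,0,0,0,0,-0.075,1]]]}}

```text
clock: 15.3
eef_pos: [0.5388, -0.1236, 0.0512]
tcp_rot: [[0.0, 0.945, 0.328], [-0.0, 0.328, -0.945], [-1.0, 0.0, 0.0]]
force: [0.5, -2.6, -0.3]
grip_width: -0.0001
```

{"op": "send_rows", "data": {"plan": [[[0,0,0,0,0,-0.02,1],[0,0,0,0,0,-0.04,1]]]}}

```text
clock: 15.5
eef_pos: [0.5382, -0.1221, 0.0512]
tcp_rot: [[0.0, 0.945, 0.328], [-0.0, 0.328, -0.945], [-1.0, 0.0, 0.0]]
force: [1.8, -3.3, -0.3]
grip_width: 0.0
```

```bash
python3 mv.py; python3 knob.py
```

```text
(array([  1.1, -59.1,  51.2]), array([ 0.6 , -3.69, -0.29]), 15.5)
match 0.56 moved mm 68.96904184686213 res [ 0.46317075 -1.14956258]
```

{"op": "send_rows", "data": {"plan": [[[0,0,0,0,0,-0.02,1],[0,0,0,0,0,-0.03,1]]]}}

```text
clock: 15.75
eef_pos: [0.5378, -0.1209, 0.0512]
tcp_rot: [[-0.0, 0.945, 0.328], [-0.0, 0.328, -0.945], [-1.0, -0.0, 0.0]]
force: [1.0, -1.8, -0.6]
grip_width: -0.0
```

{"op": "send_rows", "data": {"plan": [[[0,0,0,0,0,-0.02,1],[0,0,0,0,0,-0.03,1]]]}}

```text
clock: 15.95
eef_pos: [0.5374, -0.1197, 0.0512]
tcp_rot: [[-0.0, 0.945, 0.328], [-0.0, 0.328, -0.945], [-1.0, -0.0, 0.0]]
force: [1.3, -1.6, 1.0]
grip_width: -0.0001
```

```bash
python3 mv.py
```

```text
(array([  1.1, -56.6,  51.2]), array([ 0.66, -1.97,  0.97]), 15.95)
```

{"op": "send_rows", "data": {"plan": [[[0,0,0,0,0,-0.02,1],[0,0,0,0,0,-0.04,1]]]}}

```text
clock: 16.15
eef_pos: [0.5369, -0.1183, 0.0512]
tcp_rot: [[0.0, 0.945, 0.328], [-0.0, 0.328, -0.945], [-1.0, 0.0, 0.0]]
force: [1.6, -2.5, -0.1]
grip_width: -0.0002
```

{"op": "send_rows", "data": {"plan": [[[0,0,0,0,0,-0.02,1],[0,0,0,0,0,-0.03,1]]]}}

```text
clock: 16.35
eef_pos: [0.5365, -0.1171, 0.0512]
tcp_rot: [[-0.0, 0.945, 0.328], [-0.0, 0.328, -0.945], [-1.0, -0.0, 0.0]]
force: [1.4, -3.4, 0.6]
grip_width: -0.0002
```

```bash
python3 mv.py; python3 - <<'E'
from h import *
b=robot.camera("side")[210:280,300:390,::-1]
cv2.imwrite("pics/p9.png",cv2.resize(b,None,fx=8,fy=8,interpolation=2))
E
```

```text
(array([  1.1, -53.8,  51.2]), array([ 0.15, -3.68,  0.61]), 16.35)
```

View pics/p9.png

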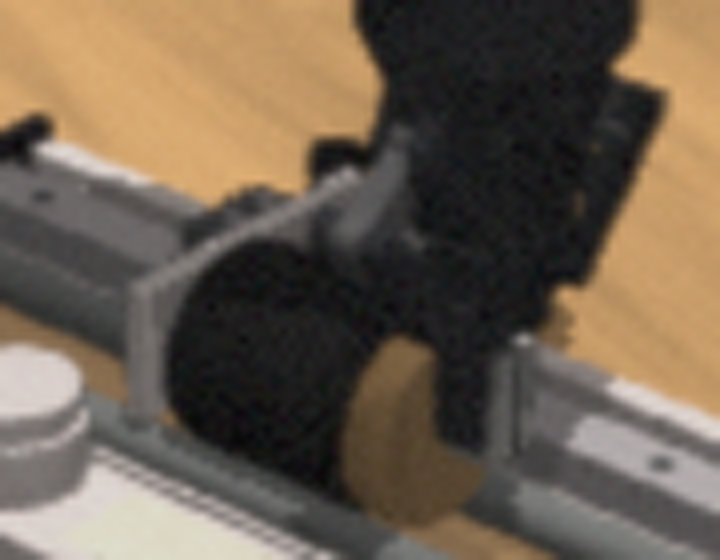

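The jar's base is within about a millimetre of the stop bumpers: plate face at crop column 163, jar edge at 168. Smaller steps from here.

{"op": "send_rows", "data": {"plan": [[[0,0,0,0,0,-0.02,1],[0,0,0,0,0,-0.02,1]]]}}

```text
clock: 16.6
eef_pos: [0.5362, -0.1163, 0.0512]
tcp_rot: [[-0.0, 0.945, 0.328], [-0.0, 0.328, -0.945], [-1.0, -0.0, -0.0]]
force: [1.4, -1.4, 0.5]
grip_width: 0.0002
```

{"op": "send_rows", "data": {"plan": [[[0,0,0,0,0,-0.02,1],[0,0,0,0,0,-0.02,1]]]}}

```text
clock: 16.8
eef_pos: [0.536, -0.1155, 0.0512]
tcp_rot: [[-0.0, 0.945, 0.328], [0.0, 0.328, -0.945], [-1.0, -0.0, -0.0]]
force: [1.0, -1.8, -0.1]
grip_width: -0.0001
```

```bash
python3 mv.py
```

```text
(array([  1.1, -52.2,  51.2]), array([ 0.32, -2.07, -0.07]), 16.8)
```

{"op": "send_rows", "data": {"plan": [[[0,0,0,0,0,-0.02,1],[0,0,0,0,0,-0.02,1]]]}}

```text
clock: 17.0
eef_pos: [0.5357, -0.1148, 0.0512]
tcp_rot: [[-0.0, 0.945, 0.328], [-0.0, 0.328, -0.945], [-1.0, -0.0, 0.0]]
force: [1.0, -1.8, -0.2]
grip_width: 0.0
```

{"op": "send_rows", "data": {"plan": [[[0,0,0,0,0,-0.02,1],[0,0,0,0,0,-0.02,1]]]}}

```text
clock: 17.2
eef_pos: [0.5355, -0.114, 0.0512]
tcp_rot: [[-0.0, 0.945, 0.328], [-0.0, 0.328, -0.945], [-1.0, -0.0, -0.0]]
force: [1.5, -1.5, -0.0]
grip_width: -0.0001
```

```bash
python3 mv.py; python3 knob.py
```

```text
(array([  1.1, -50.6,  51.2]), array([ 0.88, -1.89, -0.  ]), 17.2)
match 0.47 moved mm 69.92353168047148 res [ 0.47319458 -1.17444032]
```

```bash
cat >pl.py <<'E'
from h import *
im=robot.camera("side");im2=robot.camera("side");g=cv2.cvtColor(((im.astype(float)+im2)/2).astype(np.uint8),cv2.COLOR_RGB2GRAY)
p=cv2.cvtColor(cv2.resize(cv2.imread("pics/p9.png"),(90,70),interpolation=cv2.INTER_AREA),cv2.COLOR_BGR2GRAY)
print("p9 ",p[42:50,12:26].mean(0).round().astype(int));print("now",g[252:260,312:326].mean(0).round().astype(int))
E
python3 pl.py; python3 mv.py
```

```text
p9  [ 99  94  90  88  98 103 109 101  69  32  23  22  22  23]
now [ 99  94  90  87  98 101 103  70  30  21  22  20  22  23]
(array([  1.1, -50.6,  51.2]), array([ 0.18, -1.65, -0.08]), 17.35)
```

{"op": "send_rows", "data": {"plan": [[[0,0,0,0,0,-0.02,1],[0,0,0,0,0,-0.02,1]]]}}

```text
clock: 17.55
eef_pos: [0.5352, -0.1133, 0.0512]
tcp_rot: [[0.0, 0.945, 0.328], [-0.0, 0.328, -0.945], [-1.0, -0.0, 0.0]]
force: [0.8, -1.9, 0.3]
grip_width: 0.0
```

{"op": "send_rows", "data": {"plan": [[[0,0,0,0,0,-0.02,1],[0,0,0,0,0,-0.02,1]]]}}

```text
clock: 17.75
eef_pos: [0.535, -0.1125, 0.0512]
tcp_rot: [[0.0, 0.945, 0.328], [-0.0, 0.328, -0.945], [-1.0, -0.0, 0.0]]
force: [0.4, -1.7, -0.2]
grip_width: 0.0001
```

```bash
python3 pl.py; python3 mv.py
```

```text
p9  [ 99  94  90  88  98 103 109 101  69  32  23  22  22  23]
now [ 98  94  90  87  97 100  95  45  22  21  22  22  23  23]
(array([  1.1, -49. ,  51.2]), array([ 0.01, -1.07,  0.36]), 17.85)
```

{"op": "send_rows", "data": {"plan": [[[0,0,0,0,0,-0.02,1],[0,0,0,0,0,-0.02,1]]]}}

```text
clock: 18.05
eef_pos: [0.5348, -0.1122, 0.0513]
tcp_rot: [[0.0, 0.945, 0.328], [-0.001, 0.328, -0.945], [-1.0, 0.0, 0.001]]
force: [3.4, -4.4, -0.8]
grip_width: 0.0002
```

{"op": "send_rows", "data": {"plan": [[[0,0,0,0,0,-0.02,1],[0,0,0,0,0,-0.02,1]]]}}

```text
clock: 18.25
eef_pos: [0.5347, -0.1119, 0.0514]
tcp_rot: [[0.001, 0.945, 0.327], [-0.001, 0.327, -0.945], [-1.0, 0.0, 0.001]]
force: [2.2, -7.4, -0.8]
grip_width: -0.0
```

{"op": "send_rows", "data": {"plan": [[[0,0,0,0,0,-0.02,1],[0,0,0,0,0,-0.02,1]]]}}

```text
clock: 18.45
eef_pos: [0.5345, -0.1113, 0.0514]
tcp_rot: [[0.001, 0.945, 0.327], [-0.001, 0.327, -0.945], [-1.0, 0.001, 0.002]]
force: [2.7, -8.4, -0.1]
grip_width: 0.0007
```

```bash
python3 pl.py; python3 mv.py
```

```text
p9  [ 99  94  90  88  98 103 109 101  69  32  23  22  22  23]
now [98 94 91 89 97 93 67 30 19 20 20 23 22 22]
(array([  1.1, -47.7,  51.4]), array([ 0.31, -8.46, -0.33]), 18.55)
```

Contact: the force rose from about 2 N to 8 N. Back off slowly, retreat and check.

{"op": "send_rows", "data": {"plan": [[[0,0,0,0,0,0.03,1],[0,0,0,0,0,0.06,1],[0,0,0,0,0,0.15,1],[0,0,0,0,0,0.4,1],[0,0,0,0,0,0.8,1],[0,0,0,-0.5,0,1,1],[0,0,0,-1.5,0,1.2,1],[0,0,0,-2.5,0,1.5,1],[0,0,0,-3.5,0,2.5,1],[0,0,0,-4,0,3.5,1]]]}}

```text
clock: 19.55
eef_pos: [0.5808, -0.2432, 0.2139]
tcp_rot: [[0.003, 0.944, 0.33], [-0.0, 0.33, -0.944], [-1.0, 0.002, 0.001]]
force: [1.9, 0.2, -0.5]
grip_width: -0.0001
```

{"op": "send_rows", "data": {"plan": [[[0,0,0,0,0,1,1],[0,0,0,0,0,2,1],[0,0,0,0,0,3,1],[0,0,0,0,0,4,1],[0,0,0,0,0,4,1],[0,0,0,0,0,4,1]]]}}

```text
clock: 20.15
eef_pos: [0.6314, -0.3951, 0.21]
tcp_rot: [[-0.001, 0.945, 0.326], [-0.0, 0.326, -0.945], [-1.0, -0.001, -0.0]]
force: [0.2, -0.2, -1.4]
grip_width: -0.0
```

```bash
python3 mv.py; python3 pl.py; python3 knob.py; python3 - <<'E'
from h import *
a=robot.camera("top")[190:330,220:420,::-1];b=robot.camera("side")[200:270,300:400,::-1]
cv2.imwrite("pics/p10.png",np.hstack([cv2.resize(a[10:110,40:140],(400,400),interpolation=2),cv2.resize(b[:,:70],(400,400),interpolation=2)]))
E
```

```text
(array([  -0.6, -347.5,  210. ]), array([ 0.11, -0.29, -1.37]), 20.15)
p9  [ 99  94  90  88  98 103 109 101  69  32  23  22  22  23]
now [98 96 93 88 84 81 66 32 21 20 19 18 18 18]
match 0.86 moved mm 70.27918287667114 res [ 0.11290846 -0.28023211]
```

View pics/p10.png

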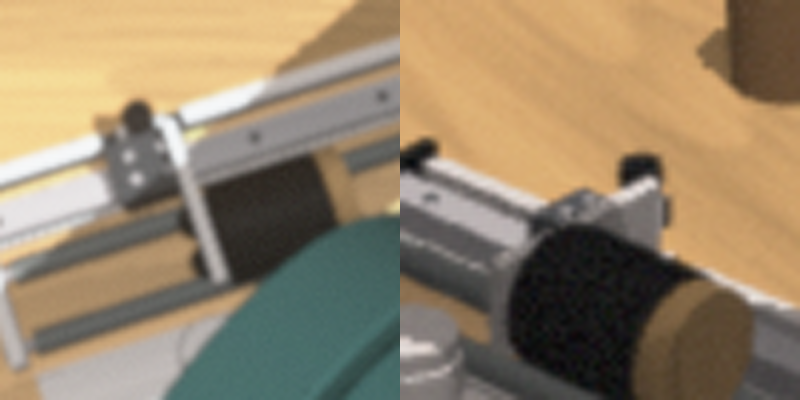

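Both views show the jar's base at the plate and the knob near the middle notch, top-view column about 294. One finer check of whether the stop shifted during the jar push:

```bash
for i in 1 2 3; do python3 knob.py; done; python3 - <<'E'
from h import *
q=np.load("q.npy")
p=cv2.imread("pics/p4.png");old={"side":(cv2.resize(p[:,400:],(200,140),interpolation=cv2.INTER_AREA),240,190),"top":(cv2.resize(p[:,:400],(200,140),interpolation=cv2.INTER_AREA),220,190)}
for n,(o,cx,cy) in old.items():
    im=np.mean([robot.camera(n)[:,:,::-1] for _ in range(4)],0).astype(np.uint8)
    k=proj(n,j2w(q,[78,62,72]))[0]
    x,y=int(k[0])-9,int(k[1])-9
    t=o[y-cy:y-cy+18,x-cx:x-cx+18]
    up=lambda a:cv2.resize(a,None,fx=8,fy=8,interpolation=cv2.INTER_CUBIC)
    r=cv2.matchTemplate(up(im[y-4:y+22,x-4:x+22]),up(t),cv2.TM_CCOEFF_NORMED);_,v,_,l=cv2.minMaxLoc(r)
    J=proj(n,j2w(q,[78,72,72]))[0]-k
    print(n,round(v,3),"shift px",(l[0]/8-4,l[1]/8-4),"10mm +y =",J.round(2))
E
```

```text
match 0.86 moved mm 70.27756294349844 res [ 0.11150487 -0.27674842]
match 0.86 moved mm 70.25570365827102 res [ 0.10960374 -0.27202997]
match 0.86 moved mm 70.24720858387126 res [ 0.11100422 -0.27550602]
side 0.874 shift px (-0.125, -0.25) 10mm +y = [-3.18 -1.28]
top 0.915 shift px (-0.875, -0.25) 10mm +y = [-4.18  1.35]
```

```bash
python3 - <<'E'
from h import *
im=np.mean([cv2.cvtColor(robot.camera("top"),cv2.COLOR_RGB2GRAY) for _ in range(6)],0).round().astype(int)
print(im[220:240:2,284:306])
E
```

```text
[[218 216 211 208 205 204 204 204 204 204 204 205 204 205 205 204 204 204
  205 204 204 205]
 [214 214 212 212 209 206 204 203 202 201 200 200 199 200 200 200 200 200
  200 202 201 201]
 [216 216 215 215 215 215 212 203 188 174 166 168 180 192 199 200 200 199
  199 199 199 199]
 [218 218 218 218 217 211 191 148 105  79  72  79 104 148 192 210 212 212
  209 206 208 220]
 [194 192 192 193 188 168 126  84  65  64  66  66  70 106 166 208 214 201
  180 157 162 212]
 [150 142 142 142 143 136 112  82  66  65  68  66  67  95 161 218 232 236
  235 214 159 150]
 [161 146 140 132 134 151 152 121  84  66  67  71  78  89 108 131 176 230
  245 240 207 160]
 [213 159 114  94  95 121 136 124 109 100 102 103 106 107 110 111 134 193
  236 245 238 221]
 [227 168 113  96 100 107 111 116 119 114 111 109 110 112 130 159 163 173
  221 242 244 237]
 [149 118 105 107 109 111 131 166 176 151 122 110 107 108 110 116 114 113
  164 228 245 240]]
```

```bash
python3 -c "
from rig import robot
print(robot.state()['clock']);print(robot.finish_job())"
```

```text
21.25
the job is handed in; nothing more can be done
None
```

The stop is in the middle notch with the jar's base against it, and I handed the job in at about 21 s.

- **Stop:** I pushed it with closed fingertips on the bare back of the plate. It clicked into the first notch, broke out at about 7 N, then snapped into the middle one, where the force fell to about zero. Both cameras put the knob over the middle notch.
- **Jar:** I then pushed it by the lid along the rollers at about 2–5 N until it met the stop. The force rose to about 8 N there, and I backed the arm well away.

**Last checks:**
- **Knob position:** it is still at the middle notch, about 0.5 mm further back than before the jar push, well within the 3 mm pull-in of that notch. A cruder template match on the top view said 2 mm, but shadows had changed there and the edge comparison gave about 0.4 mm.
- **Jar position:** its edge in the side view did not move when the fingers let go, so it still rests against the stop. The arm covered part of the jar in the last top view.
- **Contact height:** I didn't confirm which part of the fingers touched. At the stop plate they made contact about 9 mm earlier than the fitted jig pose predicted, so I stopped each push on force and pictures instead.
- **Other objects:** nothing else appeared touched in the pictures, but I did not measure their positions afterwards.

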